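Load a control unit and slide its tray home under the bench tester

ROBOT

A 7-joint arm with a two-finger parallel gripper is mounted at the origin on the work surface. World frame = base frame: x ahead of the robot, y to its left, z up, the work surface at z = 0. Lengths are in mm, angles in rad, forces in N, time in s.
With the tool pointing down it reaches from about 425 to 825 mm from the base axis. Payload 3.6 kg.
Tool frame: the origin (TCP) lies at the very end of the fingers, on their centre line; the grasp point (between the pads) lies 19 mm behind it; z points along the fingers, x is the direction in which the jaws open and shut, and the axes are right-handed (so a half turn about z gives the same grasp; the last joint's range is limited). The gripper opens to 93 mm and grips with 3 to 60 N. Pads are 15 mm wide; open, the fingers measure 128 mm over their backs; the gripper's body (75 mm by 188 mm) begins 65 mm behind the grasp point.
Start: joints at [1.254, 0.615, -0.013, 1.423, 0.008, 1.103, -0.04], TCP at [186.379, -622.675, 218.64] pointing down, gripper open.
Joint ranges: [-3.12, 3.12], [-0.3, 2.06], [-1.34, 1.32], [0.26, 2.42], [-1.36, 4.5], [0.01, 1.98], [-2.84, 2.84]. Speed limits (rad/s): [2.79, 2.79, 3.14, 3.14, 3.14, 3.14, 3.14].

INTERFACE

Orientations are given as a unit quaternion [x, y, z, w].
In Python, from rig import goto, servo_line, set_joints, set_gripper, wait, ik, capture, PlanningError, finish_job, search_frame, tip_of, current_time, current_joint_positions, current_qvel, current_joint_torque, current_tcp_pos, current_eef_rot, current_ft_force, current_torque, current_finger_gap gives the robot as it stands. Calls block until the motion is done:
- goto(position, orientation): joint-space move of the TCP to a pose.
- servo_line(position, rotation=None, v=150): straight line of the TCP; rotation=None keeps the orientation; v is the mean speed in mm/s.
- set_joints(angles): joint-space move.
- set_gripper(opening, grasp_force=None): finger opening in mm; grasp_force is the grip in N (None keeps the last); returns when the fingers have stopped.
- wait(seconds).
- ik(position, orientation): joint angles nearest the present ones, or None.
- capture(name): name is "side" or "top"; returns a dict with "color" (480x640x3 uint8, red, green, blue), "z_map" (480x640 float32, mm along the optical axis (not along the pixel's ray), 0 where there is no reading), "fx", "fy", "cx", "cy" (pixels), "origin" and "attitude" of the camera in the world. Camera axes: x right, y down, z forward; pixel columns grow to the right and rows downward; lengths in mm; the calibration is good to about 2 mm. A picture is of the moment at which its call begins.
A pose or a line that the arm cannot do raises PlanningError and nothing moves.
- finish_job(): hands the job in, once; it reports no verdict.
Trained networks look in a picture, given as the dict that the camera call returned (one of the last four; its "shot" number tells which), for a name from the list of things; names that differ only in an ending like _2 or _b are one class to them, and where a whole thing is asked for, a point or a joint stands for the part that bears it (a point fixed in the world has none). Each returns a list of dicts, best first, with "p" (0 to 1); they miss things now and then, are a little off and sometimes report something else, mostly with a low value. They report only what shows in the picture. A call takes as long as a camera call. They do not tell look-alikes from the thing itself.
- search_frame(picture, label): "location" ([row, column] as shares, 0 to 1, of the picture: columns of its width, rows of its height, amid what is visible of it).
- tip_of(picture, label): "location" ([row, column] as shares, 0 to 1, of the picture: columns of its width, rows of its height: a listed point, or the origin of a listed thing).
Readings, each from a call of its own:
- current_time(): time.
- current_joint_positions(): joint angles.
- current_qvel(): joint speeds.
- current_joint_torque(): joint torques, N m.
- current_tcp_pos(): TCP position.
- current_eef_rot(): TCP orientation.
- current_ft_force(): force on the tool from outside, world axes, zero at the start.
- current_torque(): the same for the moment, N m.
- current_finger_gap(): finger opening in mm.
Only numpy, scipy, OpenCV 4.12 (cv2) and the standard library are available. Lean on these libraries where they do the work, as an engineer would, in place of code of your own. Each camera call takes 0.05 s, during which the arm holds its last target.

TASK

Set the finned control unit down flat inside the low tray, then slide the loaded tray in under the bench tester by its upright fin until it is fully home, with the sprung plunger of the hidden end stop pressed in all the way, and let go. Find the stop by feel and push gently, for the plunger stands 10 N at most; keep the unit and the gripper from knocking the tester, do not jam the tray against its feet, and leave everything else on the bench where it is.

Things in the scene. Friction and masses are not known exactly. Their poses are not given: they have to be found in the camera images.
- unit_center (a point): Centre of the loose control unit, 22 mm above its underside: cast aluminium case, 96 long (x) x 56 wide (y) x 46 mm tall with the low fins on top; the last 14 mm at the +x end are a black connector block, 44 wide, 33 tall. z up. About 0.25 kg. It stands upright on the bench, left or right of the tray; it may lie either way round in the tray.
- tray_mid (a point): Middle of the upper side of the tray's floor, 4 mm above its underside. Loose aluminium tray, 0.25 kg, flat on the bench in front of the tester: 150 long (x) x 126 wide (y), rim 12 mm high overall, walls 4 mm, inside 142 x 118 mm. x points from the fin to the end that goes in first (outer face 75 mm from here); y left, z up.
- tray_fin (a point): Centre of the tray's upright black fin, on a tongue 40 mm wide and 4 mm thick, 152 mm from the tray's middle along its -x and 26 mm above the bench. Fin 44 long (x) x 12 thick (y), from 4 to 48 mm above the bench. Axes as tray_mid. Bearing down on the fin adds to the friction. With the tray home the fin's centre is still 50 to 97 mm outside the tester's front edge.
- tester: Bench tester: fixed dark instrument 300 mm wide on two side feet. Origin on the bench below the middle of its front edge; x points into the bay under it, y left. Underside 58 mm above the bench: a unit flat in the tray passes 8 mm below. Front lip from 58 to 80 mm up; above it a sloping panel of knobs, set back 30 mm, reaches 185 mm.
- bay_mouth (a point): Middle of the mouth of the bay under the tester, 29 mm above the bench, on the centre line 10 mm behind the front edge, where the two feet begin. x points straight into the bay, parallel to the feet. The bay is 140 mm wide: a centred, straight tray has 7 mm free on either side.
- plunger (a joint): Travel of the sprung plunger of the end stop, in the middle of the bay: 0 relaxed, 0.006 m fully pressed on its solid end; spring 0.5 N rising to 1.2 N, less than the loaded tray's friction, so it stays pressed. The stop is hidden and set anywhere: the relaxed plunger's face is 125 to 170 mm behind the tester's front edge, known only by feel. It takes up to 10 N.
- relay: Bystander: smaller aluminium block, 60 x 50 x 24 mm, with a round dark can on top, 40 mm tall in all, no fins; origin under its centre. It lies on the side of the tray opposite the control unit.
- meter: Bystander: hand meter, 80 x 165 x 40 mm, lying flat.
- can: Bystander: upright can, 54 mm across, 110 mm tall.
- spool: Bystander: white spool, 64 mm across, 34 mm tall.
- bin: Bystander: black divided parts box, 100 x 130 x 35 mm.
- driver: Bystander: screwdriver lying on the bench near the robot.
- jar: Bystander: small glass jar, 48 mm across, 55 mm tall.
Mind the look-alikes: they are no part of the job. Leave any purple or turquoise look-alike of the part that bears unit_center alone.

How it is judged (in metres and radians):
On the way, in this order (a step that is already met when the one before it is completed fails the run):
1. the control unit lies flat inside the tray, let go (x of unit_center in the frame of tray_mid between -0.04 and 0.04 m and y of unit_center in the frame of tray_mid between -0.045 and 0.045 m and z of unit_center in the frame of tray_mid between 0.017 and 0.027 m and angle between unit_center's own z axis and vertical below 0.1 rad and contact force between the fingers and unit below 0.3 N and value of joint plunger below 0.001 m), for 0.2 s.
2. the tray is home: plunger pressed by at least 4.5 mm (x of unit_center in the frame of tray_mid between -0.04 and 0.04 m and y of unit_center in the frame of tray_mid between -0.045 and 0.045 m and z of unit_center in the frame of tray_mid between 0.017 and 0.027 m and angle between unit_center's own z axis and vertical below 0.1 rad and value of joint plunger above 0.0045 m and x of tray_mid in the frame of tester above 0.04 m and y of tray_mid in the frame of tester between -0.015 and 0.015 m and angle between tray_mid's own z axis and vertical below 0.05 rad), for 0.2 s.
At the end, for the whole second after the job is handed in: The control unit lies flat (within 0.1 rad) on the floor inside the tray, and the tray lies flat under the tester with its middle more than 40 mm behind the front edge and within 15 mm of the bay's centre line, holding the plunger pressed by at least 4.5 of its 6 mm; both at rest (all of step 2 and linear speed of each of tray, unit below 0.01 m/s); the robot touches nothing.
It fails at once if the plunger is pushed with more than 10 N (contact force between tray and plunger above 10 N).
It fails at once if the control unit knocks the tester (over 2 N) (contact force between unit and tester above 2 N).
It fails at once if the tray is jammed against the tester (over 15 N) (contact force between tray and tester above 15 N).
It fails at once if the robot knocks the tester or the plunger (over 3 N) (contact force between any of the arm, the fingers and tester above 3 N or contact force between the fingers and plunger above 3 N).
It fails at once if a bystander is moved by more than 20 mm (distance of any of relay, meter, can, spool, bin, driver, jar from where it was at the start of the episode above 0.02 m).
It also fails if it takes over 72 s, if anything falls off the work surface, if the arm or the gripper's body presses on something with over 40 N, if the wrist force passes 120 N, or if a joint passes its speed limit or range.

## Working session

There is one attempt and no reset: what is moved stays moved. The work goes in short steps, each a Python script; the robot and the scene stay as the last script left them, time stands still between calls to the robot, and variables do not carry over. Pictures are saved under pics/ and viewed, and the job is handed in when it is done.

```bash
mkdir -p pics; ls; python3 - <<'E'
from rig import *
import cv2,pickle
for n in ("top","side"):
    c=capture(n); pickle.dump(c,open(f"pics/{n}0.pkl","wb"))
    cv2.imwrite(f"pics/{n}0.png",c["color"][:,:,::-1])
    print(n,c["fx"],c["fy"],c["cx"],c["cy"],c["origin"],c["attitude"],c["shot"])
    for l in ["unit_center","tray_mid","tray_fin","tester","bay_mouth","relay"]:
        print(l,[(round(d["p"],2),[round(x,3) for x in d["location"]]) for d in tip_of(c,l)][:4])
print(current_time(),current_tcp_pos(),current_eef_rot(),current_finger_gap())
E
```

```text
pics
top 473.60737243935114 473.60737243935114 312.0904031813321 242.80238052578267 [ 328.44766981  -35.07236784 1316.76124685] [ 0.71132682 -0.69813128  0.06295018 -0.05161531] 1
unit_center [(0.96, [0.507, 0.558]), (0.75, [0.593, 0.707]), (0.7, [0.551, 0.634]), (0.66, [0.498, 0.764])]
tray_mid [(0.75, [0.473, 0.469])]
tray_fin [(0.6, [0.575, 0.485])]
tester [(0.72, [0.407, 0.246]), (0.68, [0.577, 0.483]), (0.65, [0.393, 0.474])]
bay_mouth []
relay [(0.59, [0.58, 0.289])]
side 548.3551677241967 548.3551677241967 319.88390124726567 245.64800729741754 [ 353.50451663 1145.40614583  918.21096189] [-0.07259276  0.88594153 -0.45681884  0.03397717] 2
unit_center [(0.96, [0.429, 0.54]), (0.92, [0.362, 0.532]), (0.79, [0.401, 0.575]), (0.76, [0.472, 0.503])]
tray_mid [(0.71, [0.557, 0.47])]
tray_fin [(0.89, [0.537, 0.553])]
tester [(0.71, [0.552, 0.398]), (0.38, [0.533, 0.394])]
bay_mouth [(0.58, [0.534, 0.397]), (0.45, [0.406, 0.458])]
relay [(0.68, [0.745, 0.535]), (0.46, [0.417, 0.51])]
0.7 [ 186.37916    -622.6771396   218.64456861] [ 8.02114409e-01 -5.97170389e-01  3.87053240e-07 -1.33567737e-05] 92.94227906179567
```

View pics/top0.png

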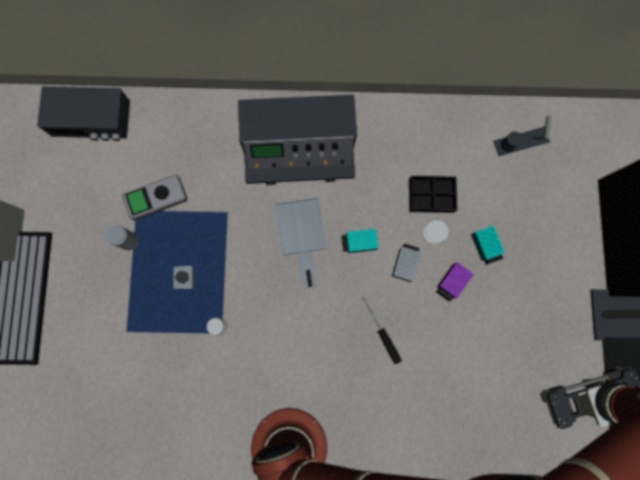

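View pics/side0.png

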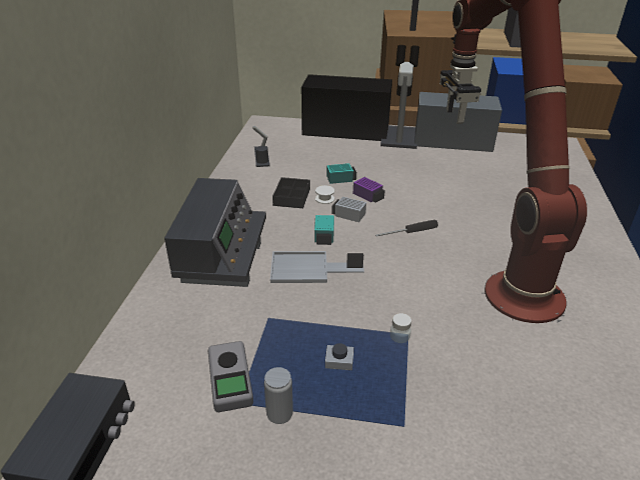

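The top picture shows the grey unit at about (406,263) and turquoise and purple look-alikes at (361,240), (488,243) and (455,281). The tray is at (301,227) with its fin at (309,277), and the tester front is at about y=180. I'll measure them from depth.

```bash
cat > h.py <<'E'
import numpy as np, cv2, pickle
from scipy.spatial.transform import Rotation as R
def cloud(c):
    z=c["z_map"].astype(float); v,u=np.mgrid[0:480,0:640]
    P=np.stack([(u-c["cx"])/c["fx"]*z,(v-c["cy"])/c["fy"]*z,z],-1)
    W=P@R.from_quat(c["attitude"]).as_matrix().T+np.array(c["origin"])
    W[z<=0]=np.nan
    return W
def proj(c,p):
    q=(np.atleast_2d(p)-c["origin"])@R.from_quat(c["attitude"]).as_matrix()
    return np.c_[q[:,0]/q[:,2]*c["fx"]+c["cx"],q[:,1]/q[:,2]*c["fy"]+c["cy"]]
def ray(c,u,v,zw):
    d=R.from_quat(c["attitude"]).as_matrix()@np.array([(u-c["cx"])/c["fx"],(v-c["cy"])/c["fy"],1])
    o=np.array(c["origin"]); return o+d*(zw-o[2])/d[2]
E
python3 - <<'E'
from h import *
for n in("top","side"):
    c=pickle.load(open(f"pics/{n}0.pkl","rb")); W=cloud(c)
    print(n,"table z",np.nanmedian(W[300:340,310:340,2]) if n=="top" else np.nanmedian(W[290:310,420:470,2]))
    # heightmap
    x0,x1,y0,y1=350,900,-400,200
    col=np.zeros((550,600,3),np.uint8); 
    hm=np.zeros((550,600),np.float32)
    m=np.isfinite(W[...,0])&(W[...,0]>x0)&(W[...,0]<x1)&(W[...,1]>y0)&(W[...,1]<y1)
    for p,k in zip(W[m],c["color"][m]):
        i,j=int(x1-p[0])-0,int(y1-p[1]); hmv=p[2]
        cv2.circle(col,(j,i),1,tuple(int(t) for t in k[::-1]),-1)
        cv2.circle(hm,(j,i),1,float(hmv),-1)
    cv2.imwrite(f"pics/{n}_ortho.png",col)
    hv=np.clip(hm*4,0,255).astype(np.uint8); cv2.imwrite(f"pics/{n}_h.png",cv2.applyColorMap(hv,cv2.COLORMAP_JET))
E
```

```text
top table z 0.8303281251515955
side table z -0.6985074600224266
```

```bash
python3 - <<'E'
import cv2,numpy as np
a=cv2.imread("pics/top0.png")[80:360,220:520]
cv2.imwrite("pics/topzoom.png",cv2.resize(a,None,fx=2.13,fy=2.13,interpolation=cv2.INTER_CUBIC))
E
```

```text
(no output)
```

View pics/top_h.png

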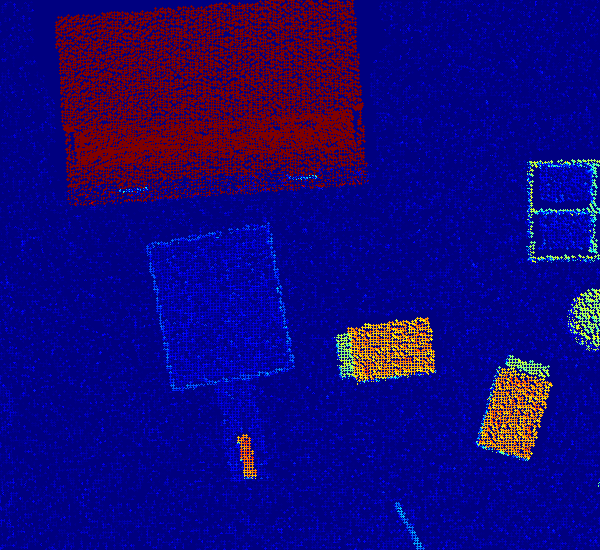

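View pics/side_ortho.png

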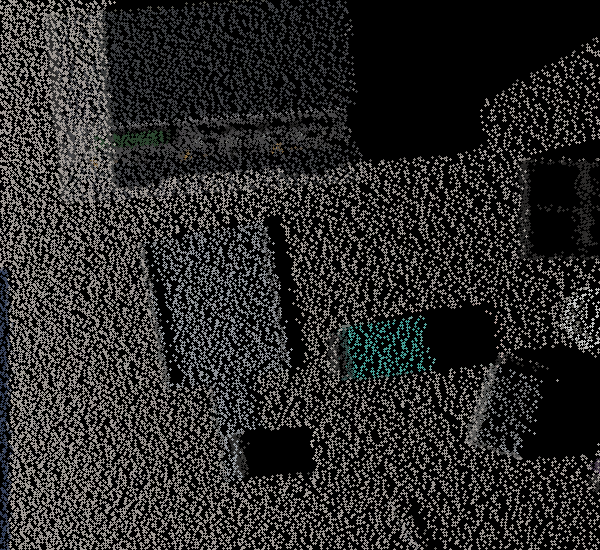

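View pics/topzoom.png

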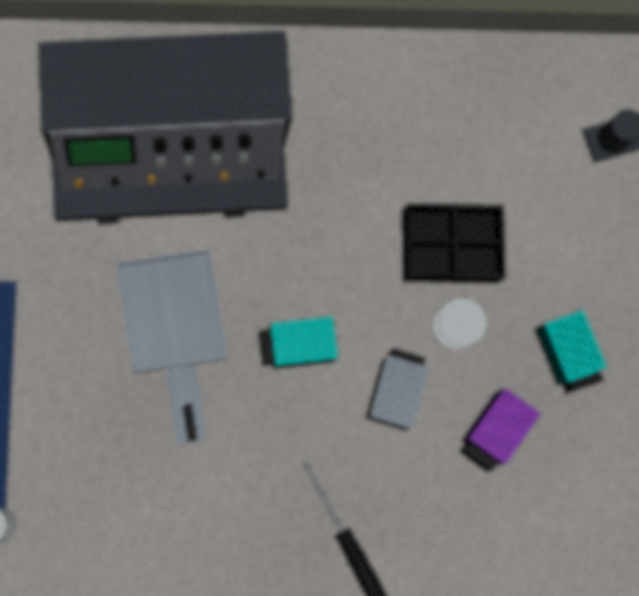

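View pics/top_ortho.png

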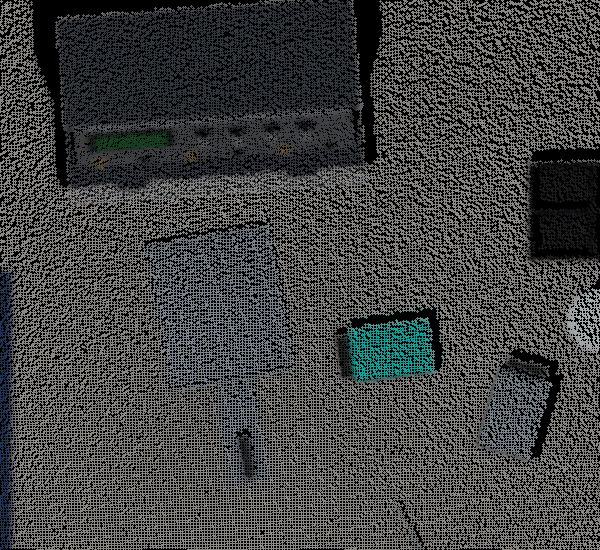

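```bash
cat >> h.py <<'E'
def rect(W,m):
    p=W[m][:,:2].astype(np.float32)
    (cx,cy),(w,h),a=cv2.minAreaRect(p); return (round(cx,1),round(cy,1)),(round(w,1),round(h,1)),round(a,2)
def box(W,x0,x1,y0,y1,z0,z1):
    return (W[...,0]>x0)&(W[...,0]<x1)&(W[...,1]>y0)&(W[...,1]<y1)&(W[...,2]>z0)&(W[...,2]<z1)
E
python3 - <<'E'
from h import *
for n in("top","side"):
    c=pickle.load(open(f"pics/{n}0.pkl","rb")); W=cloud(c)
    print(n)
    f=box(W,410,480,-80,-20,40,60); print("fin",f.sum(),rect(W,f), np.median(W[f][:,2]))
    t=box(W,500,690,-110,80,7,25); print("tray",rect(W,t))
    t=box(W,500,690,-110,80,2.5,25); print("tray all",rect(W,t), np.median(W[t][:,2]))
    u=box(W,430,560,-365,-265,40,60); print("unit case",rect(W,u), np.median(W[u],axis=0))
    u=box(W,430,560,-365,-265,26,60); print("unit all",rect(W,u))
    u=box(W,500,600,-245,-130,40,60); print("turq",rect(W,u))
    l=box(W,680,740,-180,150,70,95); print("lip",rect(W,l),np.median(W[l][:,2]))
    # front edge: per y-bin min x among z>60
    b=box(W,660,900,-180,150,60,200); P=W[b]
    ys=np.arange(-155,128,10); E=[(P[(P[:,1]>y)&(P[:,1]<y+10)][:,0]).min() if ((P[:,1]>y)&(P[:,1]<y+10)).sum()>3 else np.nan for y in ys]
    print(np.round(E,0).tolist())
    E=np.array(E);ok=np.isfinite(E); k=np.polyfit(ys[ok]+5,E[ok],1); print("line",k)
    bb=box(W,680,740,-180,150,62,78); 
    q=box(W,690,730,-150,120,10,50); print("bumps",np.round(W[q][:40:2],0).tolist())
    b=P[:,2]>60; print("y at ends", [ (P[(P[:,0]>x)&(P[:,0]<x+15)][:,1].min().round(1),P[(P[:,0]>x)&(P[:,0]<x+15)][:,1].max().round(1)) for x in range(700,880,20)])
E
```

```text
top
fin 76 ((443.2, -47.3), (43.7, 11.9), 10.11) 47.807022901273854
tray ((590.5, -15.7), (178.1, 182.0), 0.62)
tray all ((594.7, -15.0), (190.1, 189.1), 89.76) 5.323699163848687
unit case ((486.2, -314.1), (56.8, 82.5), 73.97) [ 485.82218593 -313.34944756   45.53013978]
unit all ((492.8, -315.9), (56.8, 97.0), 74.27)
turq ((549.8, -192.4), (56.1, 82.4), 7.76)
lip ((726.3, -17.1), (45.4, 299.5), 3.8) 80.1305624321368
[715.0, 714.0, 714.0, 713.0, 712.0, 710.0, 711.0, 710.0, 710.0, 708.0, 707.0, 706.0, 706.0, 705.0, 704.0, 704.0, 702.0, 702.0, 701.0, 700.0, 700.0, 699.0, 699.0, 697.0, 698.0, 696.0, 695.0, 694.0, 695.0]
line [-7.49208337e-02  7.03620294e+02]
bumps [[723.0, -110.0, 28.0], [724.0, -116.0, 27.0], [723.0, -91.0, 18.0], [722.0, -96.0, 22.0], [722.0, -102.0, 22.0], [722.0, -107.0, 21.0], [723.0, -113.0, 18.0], [722.0, -91.0, 12.0], [722.0, -105.0, 12.0], [712.0, 54.0, 23.0], [709.0, 76.0, 23.0], [709.0, 71.0, 22.0], [710.0, 65.0, 19.0], [711.0, 60.0, 18.0], [710.0, 54.0, 20.0], [709.0, 77.0, 11.0], [710.0, 71.0, 10.0], [709.0, 63.0, 14.0]]
y at ends [(np.float64(-155.9), np.f
[... 1124 characters left out ...]
0], [725.0, -84.0, 16.0], [725.0, -84.0, 13.0], [713.0, 66.0, 26.0], [712.0, 71.0, 23.0], [712.0, 71.0, 20.0], [712.0, 72.0, 17.0], [712.0, 72.0, 14.0], [711.0, 75.0, 13.0], [712.0, 82.0, 16.0], [727.0, 87.0, 14.0], [723.0, 81.0, 10.0], [715.0, 88.0, 16.0], [712.0, 81.0, 11.0], [727.0, 87.0, 11.0], [719.0, 87.0, 12.0]]
y at ends [(np.float64(-102.2), np.float64(141.6)), (np.float64(-164.6), np.float64(141.8)), (np.float64(-161.1), np.float64(143.1)), (np.float64(-150.5), np.float64(147.3)), (np.float64(-146.1), np.float64(149.9)), (np.float64(-156.7), np.float64(149.1)), (np.float64(-153.3), np.float64(149.8)), (np.float64(-152.7), np.float64(149.9)), (np.float64(-152.1), np.float64(149.9))]
```

```bash
cat >> h.py <<'E'
def down(deg):
    a=np.radians(deg); c,s=np.cos(a),np.sin(a)
    return R.from_matrix(np.array([[c,s,0],[s,-c,0],[0,0,-1]])).as_quat()
E
python3 - <<'E'
from h import *; from rig import *
for a in (74,-106):
    for p in ([492,-315.5,120],[492,-315.5,12]):
        print(a,ik(p,down(a)))
for a in (100,-80):
    for p in ([593,-21,120],[593,-21,16],[443,-47,100],[443,-47,10]): print(a,p,ik(p,down(a)))
for a in (94.3,-85.7): print(a,ik([640,-25,10],down(a)))
print(current_ft_force())
E
```

```text
74 [ 0.92004225  0.70289353 -0.64139523  1.72132942  0.5192551   0.89371566
  1.34985073]
74 [ 0.85618704  0.84267167 -0.53551996  1.79277935  0.64354109  0.68773016
  1.24640391]
-106 [ 0.46816218  0.62554254  0.10297641  1.73645984 -0.08535013  0.78393266
 -1.23779502]
-106 [ 0.47098203  0.78325778  0.09988544  1.8057177  -0.13304332  0.55909914
 -1.19519661]
100 [593, -21, 120] [ 0.46175582  0.76093538 -0.79698675  1.69287594  0.64170848  0.96849597
  1.16881012]
100 [593, -21, 16] [ 0.43343047  0.9087272  -0.74995674  1.76125554  0.82725402  0.81884574
  1.01982985]
100 [443, -47, 100] [ 0.52939514  0.57565038 -0.6896331   2.11455021  0.60528824  0.65445332
  1.1674722 ]
100 [443, -47, 10] [ 0.33873114  0.70584041 -0.4180747   2.18221795  0.74965266  0.39684559
  1.04854696]
-80 [593, -21, 120] [ 0.04296706  0.63622703 -0.07141395  1.70684226  0.05909888  0.8006159
 -1.4519453 ]
-80 [593, -21, 16] [-0.00750506  0.78339309  0.00987928  1.77607544 -0.01267937  0.58218544
 -1.38617786]
-80 [443, -47, 100] [ 0.1018281   0.49071487 -0.06363712  2.12699059  0.05977687  0.52550435
 -1.40230656]
-80 [443, -47, 10] [ 0.04346562  0.67165747  0.01934257  2.19106893 -0.04368582  0.27921015
 -1.2956598 ]
94.3 [ 0.40719381  0.96214703 -0.73663291  1.62038056  0.79475651  0.88239146
  1.00018164]
-85.7 [-0.01374072  0.84308191  0.03216586  1.63544734 -0.03899192  0.66368934
 -1.45736737]
[-0.05875919 -0.42257399 -0.48052088]
```

```bash
python3 - <<'E'
from h import *; from rig import *
q=down(-106)
goto([492,-315.5,160],q); servo_line([492,-315.5,75],v=150)
c=capture("top"); W=cloud(c)
s=capture("side")
print(current_time(),current_tcp_pos(),current_ft_force())
for n,k in(("t1",c),("s1",s)):
    im=k["color"][:,:,::-1].copy()
    u,v=proj(k,current_tcp_pos())[0]; cv2.circle(im,(int(u),int(v)),2,(0,0,255),-1)
    u,v=int(u),int(v); im=im[max(v-90,0):v+90,u-110:u+110]
    cv2.imwrite(f"pics/{n}.png",cv2.resize(im,None,fx=3,fy=3))
E
```

```text
3.125 [ 492.80394077 -316.30946652   76.27696299] [-0.01386319 -0.47466828  0.4032179 ]
```

View pics/s1.png

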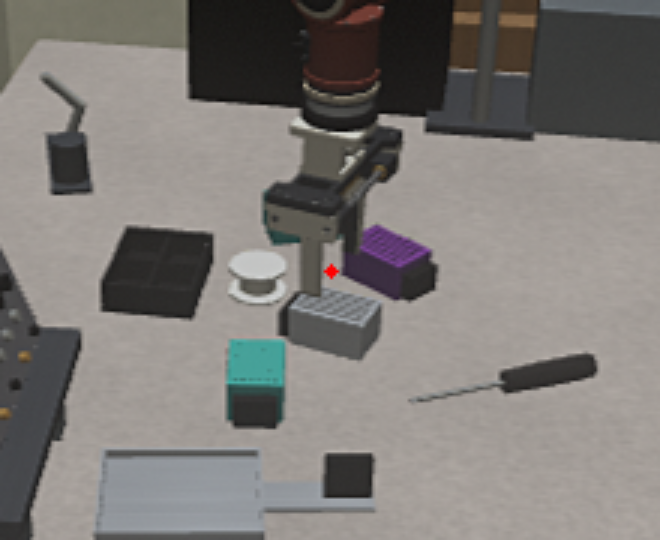

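View pics/t1.png

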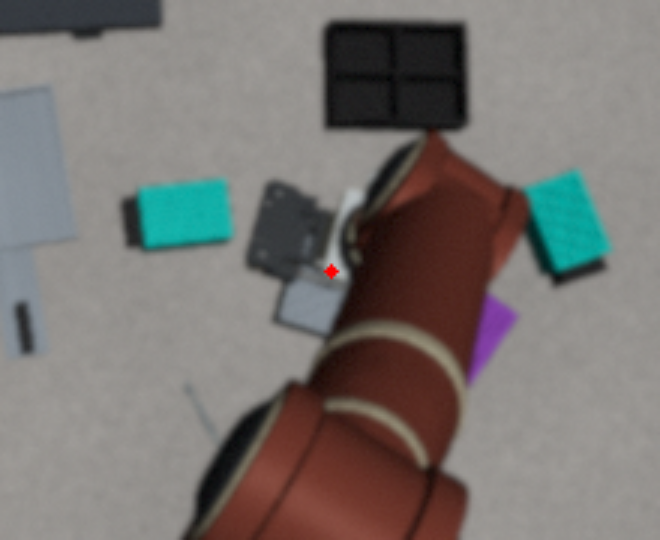

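The gripper stands over the grey unit, and the projected TCP (red dot) lies midway between the fingertips. The calibration agrees with the robot, so I'll descend and grasp.

```bash
python3 - <<'E'
from h import *; from rig import *
print(current_tcp_pos())
servo_line([492.3,-315.7,13],v=80)
print(current_tcp_pos(),current_ft_force())
set_gripper(40,25); wait(.2)
print(current_finger_gap(),current_tcp_pos(),current_ft_force(),current_torque())
servo_line([492.3,-315.7,110],v=120)
wait(.2)
c=capture("side"); cv2.imwrite("pics/s2.png",cv2.resize(c["color"][120:320,200:440,::-1],None,fx=3,fy=3))
print(current_finger_gap(),current_tcp_pos(),current_ft_force(),current_time())
E
```

```text
[ 492.80394077 -316.30946652   76.27696299]
[ 492.63039439 -315.95480892   13.31373901] [ 0.6216807  -0.03831695  0.83600191]
55.785418821926235 [ 492.56456087 -315.07871258   13.12971344] [-0.32427691  2.43185684  3.97370676] [ 0.5810383  -0.09471731 -0.03010128]
55.853599289798396 [ 491.93026741 -315.48760284  109.26943361] [ 0.7049314   0.62396349 -2.79303868] 6.1333
```

View pics/s2.png

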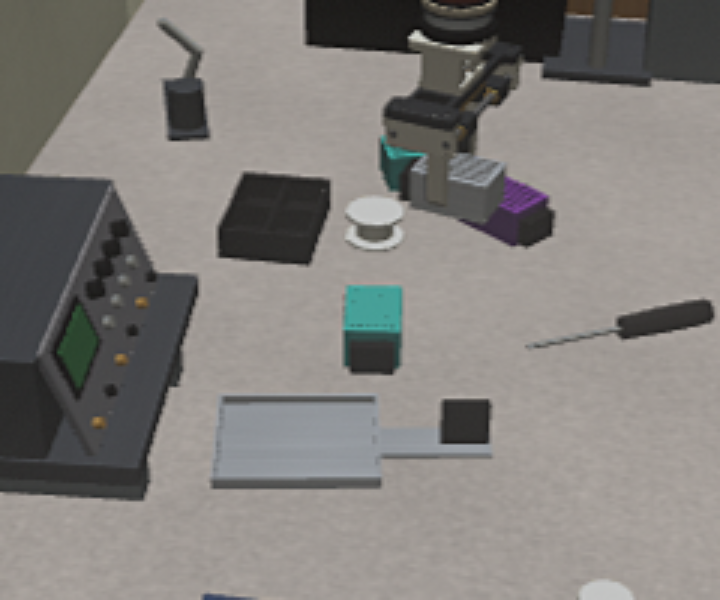

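```bash
python3 - <<'E'
from h import *; from rig import *
goto([592,-21,100],down(-80))
servo_line([592,-21,30],v=100)
print(current_tcp_pos(),current_ft_force())
z=20
while z>14.5:
    servo_line([592,-21,z],v=30); f=current_ft_force(); print(z,current_tcp_pos().round(1) if hasattr(current_tcp_pos(),'round') else current_tcp_pos(),f)
    if f[2]>1.0: break
    z-=1
print(current_time())
E
```

```text
[592.6162238  -21.18555437  30.48111935] [ 0.37629799 -0.23014406 -1.78814239]
20 [591.9 -20.9  19.8] [ 0.27399     0.24734085 -3.1286438 ]
19 [592. -21.  19.] [-0.08742453  0.56695982 -2.2251307 ]
18 [591.9 -21.   18. ] [-0.41604183  0.28270526 -2.99108382]
17 [592.3 -21.   17.2] [-0.38337454  0.13070334 -1.00528996]
16 [592.3 -21.   17.1] [-1.35972407  0.40594473  5.23001172]
9.6583
```

```bash
python3 - <<'E'
from h import *; from rig import *
servo_line([592,-21,17.2],v=30)
set_gripper(80); 
servo_line([592,-21,110],v=150)
goto([500,-150,250],down(-80))
c=capture("top"); W=cloud(c); pickle.dump(c,open("pics/top2.pkl","wb"))
cv2.imwrite("pics/t3.png",cv2.resize(c["color"][150:350,220:460,::-1],None,fx=3,fy=3))
s=capture("side"); pickle.dump(s,open("pics/side2.pkl","wb")); cv2.imwrite("pics/s3.png",cv2.resize(s["color"][150:350,160:400,::-1],None,fx=3,fy=3))
for n,W in (("t",W),("s",cloud(s))):
    f=box(W,410,480,-80,-20,40,60); print("fin",f.sum(),rect(W,f), np.median(W[f],axis=0)) if f.sum() else 0
    u=box(W,520,680,-100,60,46,56); print("unit",rect(W,u),np.median(W[u],axis=0))
    t=box(W,520,690,-110,80,9,15); 
    if t.sum(): print("tray rim",t.sum(),rect(W,t))
print(current_time(),current_tcp_pos())
E
```

```text
fin 74 ((443.2, -47.2), (43.8, 11.9), 10.17) [443.35363328 -47.06137435  48.2567552 ]
unit ((584.3, -26.0), (82.0, 55.9), 9.75) [583.14198019 -25.9989588   49.22725169]
tray rim 218 ((593.2, -20.6), (150.9, 125.7), 10.0)
fin 76 ((445.5, -38.9), (40.8, 19.8), 7.46) [444.82427679 -37.7648873   45.65221757]
unit ((586.8, -16.5), (82.0, 60.7), 13.12) [586.30869833 -16.17458601  48.46292901]
tray rim 237 ((595.2, -13.7), (149.1, 133.5), 10.15)
12.25 [ 500.26074061 -147.78298813  248.2709477 ]
```

View pics/t3.png

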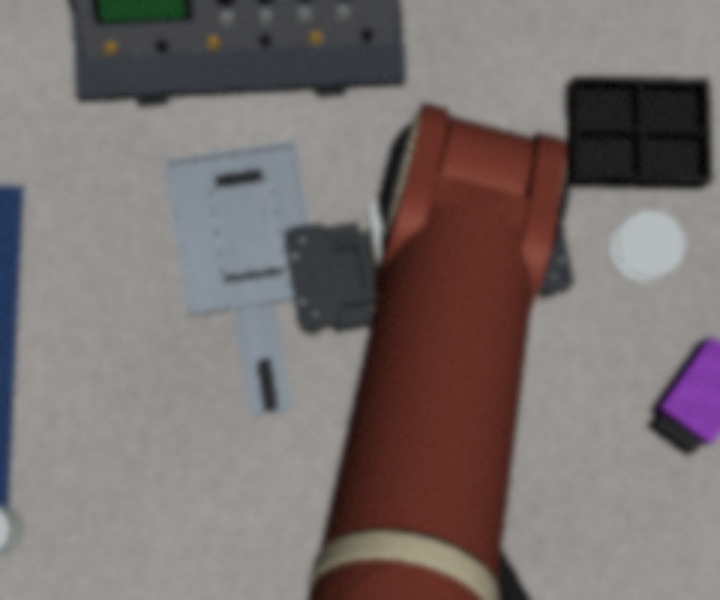

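View pics/s3.png

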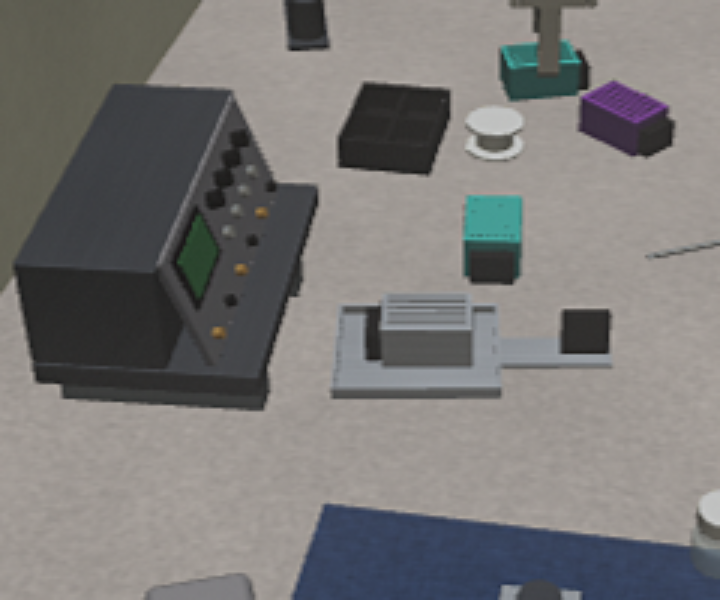

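The unit stands flat in the tray and the tray hasn't moved (rim fits 150.9 x 125.7 mm at 10.0°). Next I'll grip the fin and align the tray.

```bash
python3 - <<'E'
from h import *; from rig import *
q=down(-80)
goto([443.8,-44,110],q); set_gripper(50)
servo_line([443.8,-44,10.5],v=120); wait(.1)
print(current_tcp_pos(),current_ft_force())
set_gripper(8,40); wait(.2)
print(current_finger_gap(),current_tcp_pos(),current_ft_force(),current_torque(),current_time())
c=capture("top"); pickle.dump(c,open("pics/top3.pkl","wb"));W=cloud(c)
t=box(W,520,690,-110,80,9,15); print("tray rim",t.sum(),rect(W,t))
u=box(W,520,680,-100,60,46,56); print("unit",rect(W,u))
cv2.imwrite("pics/t4.png",cv2.resize(c["color"][150:350,220:460,::-1],None,fx=3,fy=3))
E
```

```text
[444.38490198 -44.05084627  11.18051262] [0.07815235 0.50601847 0.04929808]
11.659025990309932 [443.80597304 -43.91661197  10.53273074] [0.66599879 0.12464122 1.62364877] [ 0.0609447  -0.01102367  0.11490098] 15.675
tray rim 214 ((599.1, -30.7), (150.5, 157.6), 4.97)
unit ((584.5, -26.1), (81.7, 55.7), 9.95)
```

View pics/t4.png

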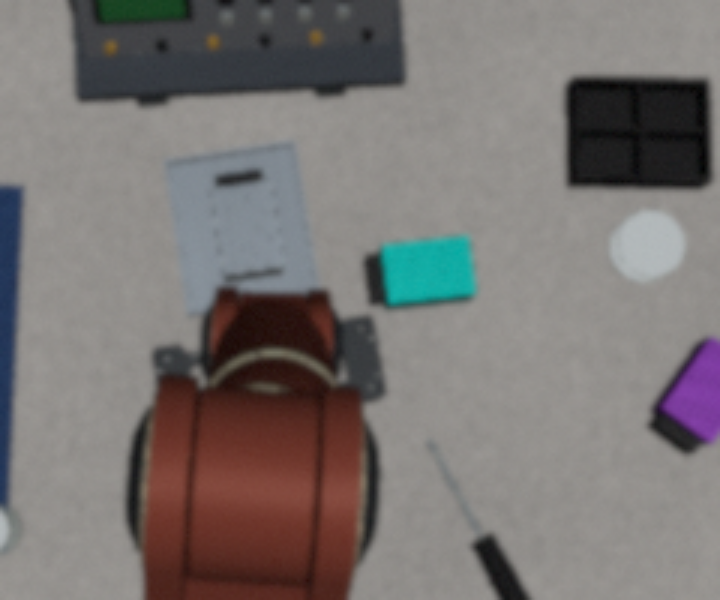

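```bash
python3 - <<'E'
from h import *; from rig import *
servo_line([464,-33,10.5],down(-85.75),v=40); wait(.2)
print(current_tcp_pos(),current_ft_force(),current_torque(),current_time())
c=capture("top"); pickle.dump(c,open("pics/top4.pkl","wb"));W=cloud(c)
s=capture("side"); pickle.dump(s,open("pics/side4.pkl","wb"))
u=box(W,520,700,-100,60,46,56); print("unit",rect(W,u))
t=box(W,590,700,-110,80,9,15); print("tray rim",t.sum(),rect(W,t))
cv2.imwrite("pics/t5.png",cv2.resize(c["color"][150:350,220:460,::-1],None,fx=3,fy=3))
cv2.imwrite("pics/s5.png",cv2.resize(s["color"][150:350,160:400,::-1],None,fx=3,fy=3))
E
```

```text
[463.49257915 -32.46902548  10.5062893 ] [-3.09592241  2.1482475   4.45520022] [0.07898891 0.60413105 0.08284643] 16.65
unit ((605.6, -29.1), (82.6, 55.8), 4.01)
tray rim 172 ((638.0, -23.0), (103.8, 126.3), 4.06)
```

View pics/t5.png

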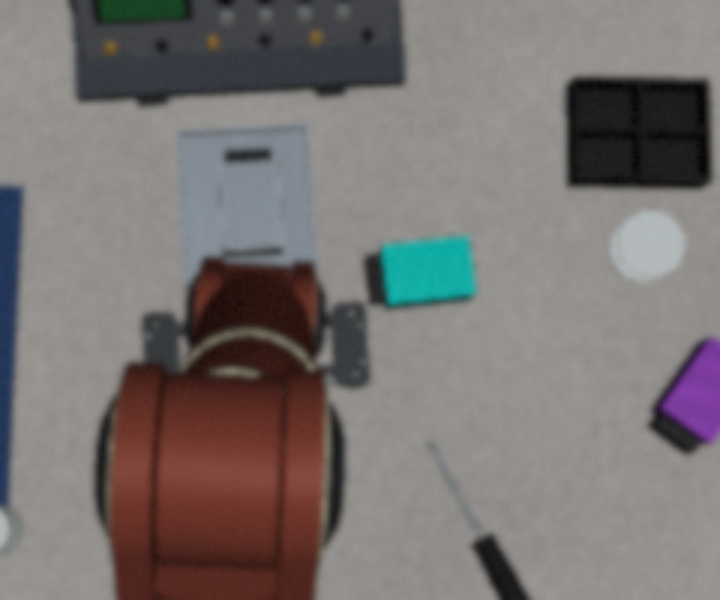

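View pics/s5.png

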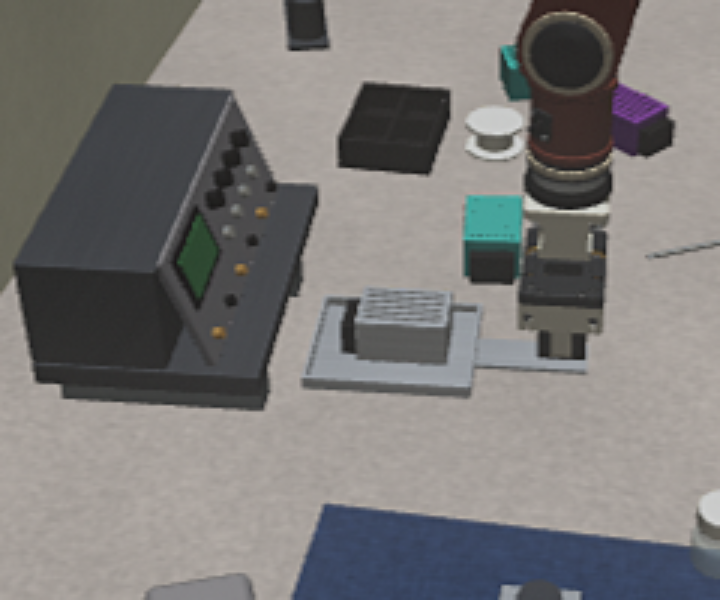

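```bash
python3 - <<'E'
from h import *; from rig import *
d=np.array([.99732,.0732,0]); p0=np.array([464,-33,10.9]); q=down(-85.8)
np.set_printoptions(precision=2,suppress=True)
for s in (0.5,10,20,27,34,41,50):
    servo_line(p0+d*s,q,v=40)
    f=np.array(current_ft_force()); print(s,np.array(current_tcp_pos()),f,np.array(current_torque()),round(current_time(),2))
    if np.hypot(f[0],f[1])>9: print("STOP");break
c=capture("top"); pickle.dump(c,open("pics/top5.pkl","wb"));W=cloud(c)
u=box(W,520,720,-100,60,46,56); print("unit",rect(W,u))
t=box(W,570,720,-110,80,9,15); print("tray rim",t.sum(),rect(W,t))
cv2.imwrite("pics/t6.png",cv2.resize(c["color"][150:350,220:460,::-1],None,fx=3,fy=3))
E
```

```text
0.5 [464.7  -32.73  10.54] [-1.34  0.97 -1.47] [0.16 0.39 0.09] 17.0
10 [475.1  -32.36  10.71] [ 0.9  -0.93 -4.04] [ 0.05  0.22 -0.  ] 17.39
20 [484.84 -31.48  10.87] [-0.21 -0.19 -3.75] [ 0.04  0.08 -0.08] 17.79
27 [491.73 -30.97  10.89] [ 0.86 -0.92 -3.56] [0.02 0.14 0.01] 18.12
34 [498.77 -30.44  10.89] [-0.25  0.45 -3.36] [0.01 0.14 0.01] 18.44
41 [505.74 -29.92  10.87] [ 0.85 -0.26 -3.19] [ 0.01  0.09 -0.01] 18.77
50 [514.77 -29.24  10.86] [ 0.61 -0.27 -2.86] [0.04 0.05 0.02] 19.14
unit ((657.9, -26.5), (81.0, 55.1), 1.33)
tray rim 124 ((669.4, -11.2), (123.1, 156.4), 14.52)
```

View pics/t6.png

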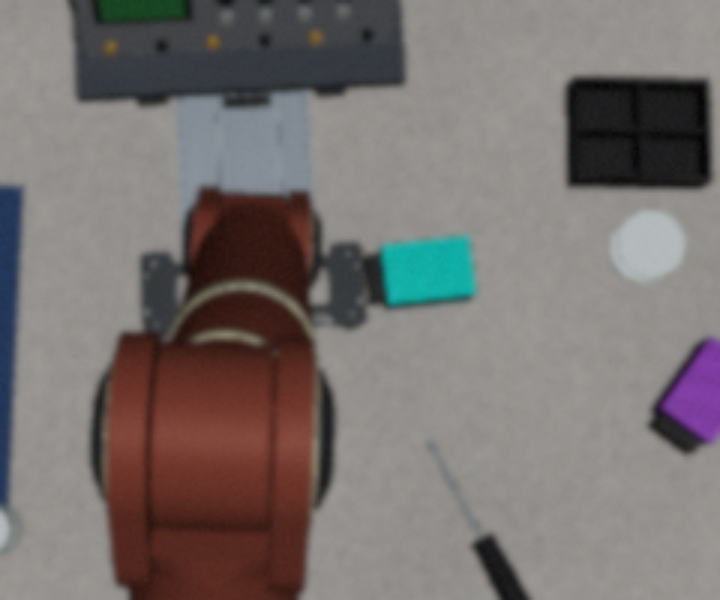

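```bash
python3 - <<'E'
from h import *
for k in (2,4,5):
    c=pickle.load(open(f"pics/top{k}.pkl","rb")); W=cloud(c)
    P=W[box(W,540,700,-110,70,8.5,16)]
    # unit sides
    U=W[box(W,560,700,-80,40,46,56)]
    print(k)
    for nm,Q,w in (("rim",P,8),("unit",U,10)):
        xs=np.arange(Q[:,0].min(),Q[:,0].max(),w)
        for side in (1,-1):
            e=[]
            for x in xs:
                S=Q[(Q[:,0]>=x)&(Q[:,0]<x+w)]
                if len(S)>1:
                    i=np.argmax(side*S[:,1]); e.append(S[i,:2])
            e=np.array(e); 
            # robust
            from scipy.stats import theilslopes
            r=theilslopes(e[:,1],e[:,0]); print(nm,side,"yaw",round(np.degrees(np.arctan(r[0])),2),e.round(0).astype(int).tolist())
E
```

```text
2
rim 1 yaw 8.55 [[540, 33], [554, 36], [557, 36], [571, 39], [580, 39], [582, 39], [591, 42], [603, 43], [611, 46], [619, 46], [628, 49], [631, 49], [639, 49], [649, 53], [655, 53], [661, 25], [674, -15], [678, -66], [697, 6]]
rim -1 yaw -5.64 [[548, -59], [549, 8], [556, -65], [568, -62], [574, -59], [584, 9], [596, -81], [598, -81], [608, -81], [613, -81], [628, -78], [631, -78], [640, -75], [646, -75], [655, -72], [666, -72], [671, -69], [677, -69], [693, -91]]
unit 1 yaw 7.59 [[570, -1], [576, -1], [588, 2], [593, 2], [609, 5], [618, 6], [621, 3]]
unit -1 yaw 11.24 [[561, -58], [572, -56], [583, -53], [591, -52], [605, -50], [611, -47], [622, -46]]
4
rim 1 yaw 4.06 [[546, 33], [557, 33], [562, 33], [574, 34], [577, 34], [585, 34], [594, 37], [600, 37], [611, 37], [620, 38], [628, 38], [637, 38], [643, 38], [651, 41], [660, 42], [667, 42], [673, 42], [683, 42], [687, 14]]
rim -1 yaw 4.51 [[545, -93], [557, -90], [562, -90], [571, -90], [576, -90], [585, -90], [591, -90], [599, -87], [608, -87], [620, -86], [629, -86], [634, -86], [640, -83], [649, -83], [660, -83], [669, -83], [6
[... 165 characters left out ...]
 [[569, -58], [580, -58], [585, -58], [599, -55], [608, -55], [617, -55], [627, -55], [636, -54], [647, -51]]
5
rim 1 yaw 3.85 [[599, 34], [606, 34], [614, 37], [623, 38], [632, 38], [640, 38], [649, 38], [655, 39], [660, 39], [669, 39], [681, 42], [686, 42], [690, 43], [698, 26]]
rim -1 yaw 0.54 [[596, 34], [602, 34], [615, 32], [625, -86], [634, -86], [637, -86], [649, -86], [652, -86], [662, -83], [666, -83], [678, -83], [684, -83], [695, -83], [699, -80]]
unit 1 yaw 1.39 [[626, -3], [635, -2], [643, 1], [655, 1], [666, 1], [677, 2], [686, 2], [695, 2], [698, -31]]
unit -1 yaw 4.57 [[619, -55], [630, -55], [639, -54], [650, -54], [658, -51], [669, -51], [678, -51], [690, -51], [698, -48]]
```

The tray is about 4° and 0.8 mm off the centre line with its front already between the feet. I'll carry on, then feel for the stop in small steps with a lighter grip.

```bash
cat > push.py <<'E'
from h import *; from rig import *
d=np.array([.99732,.0732,0]); n=np.array([-.0732,.99732,0]); p0=np.array([464,-33,10.5])+n*0.4; q=down(-85.8)
np.set_printoptions(precision=2,suppress=True)
def rd(s):
    f=np.array(current_ft_force()); p=np.array(current_tcp_pos())
    print(s,"along",round((p-p0)@d,2),"lat",round((p-p0)@n,2),"z",round(p[2],2),"F",round(f@d,2),round(f@n,2),round(f[2],2),round(current_time(),2)); return f@d
E
python3 - <<'E'
from push import *
for s in range(60,131,10):
    servo_line(p0+d*s,q,v=40)
    if rd(s)<-6: print("STOP");break
set_gripper(8,15); wait(.1); rd(s); print(current_finger_gap())
E
```

```text
60 along 61.21 lat 0.04 z 10.58 F 1.05 -0.4 -3.27 19.59
70 along 70.95 lat 0.02 z 10.56 F 0.99 -0.9 -1.52 19.99
80 along 80.59 lat -0.04 z 10.59 F 0.32 0.07 -1.6 20.39
90 along 90.37 lat -0.03 z 10.56 F 0.18 0.64 0.42 20.79
100 along 100.37 lat -0.01 z 10.57 F 0.78 -0.31 1.75 21.19
110 along 110.39 lat 0.0 z 10.57 F -0.06 -0.25 3.01 21.59
120 along 120.31 lat 0.01 z 10.57 F -0.67 -0.34 2.79 21.99
130 along 130.24 lat -0.02 z 10.56 F -0.57 -0.75 3.55 22.39
130 along 130.27 lat 0.01 z 10.58 F -0.81 -0.88 2.87 22.71
11.669131560718798
```

```bash
python3 - <<'E'
from push import *
s=130
while s<190:
    s+=1
    servo_line(p0+d*s,q,v=12)
    f=rd(s)
    if f<-4: print("STOP");break
    if current_time()>45: break
E
```

```text
131 along 130.21 lat -0.01 z 10.56 F -3.31 -0.69 4.46 22.96
132 along 130.37 lat 0.0 z 10.5 F -5.56 0.25 5.94 23.21
STOP
```

```bash
python3 - <<'E'
from push import *
wait(.2); rd("w"); print(current_torque())
servo_line(p0+d*132+[0,0,1.0],q,v=12); rd("zup"); wait(.2); rd("zup")
c=capture("top"); pickle.dump(c,open("pics/top6.pkl","wb"))
s=capture("side")
cv2.imwrite("pics/t7.png",cv2.resize(c["color"][150:350,220:460,::-1],None,fx=3,fy=3))
cv2.imwrite("pics/s7.png",cv2.resize(s["color"][150:350,160:400,::-1],None,fx=3,fy=3))
W=cloud(c); u=box(W,520,720,-100,60,46,56); print("unit",rect(W,u))
E
```

```text
w along 130.38 lat -0.01 z 10.53 F -4.15 0.52 6.81 23.41
[-0.07  0.9   0.01]
zup along 131.69 lat 0.1 z 10.72 F -1.35 0.28 -2.8 23.66
zup along 131.76 lat 0.1 z 10.97 F -1.65 -0.37 -2.77 23.86
unit ((0.0, 0.0), (0.0, 0.0), 0.0)
```

View pics/t7.png

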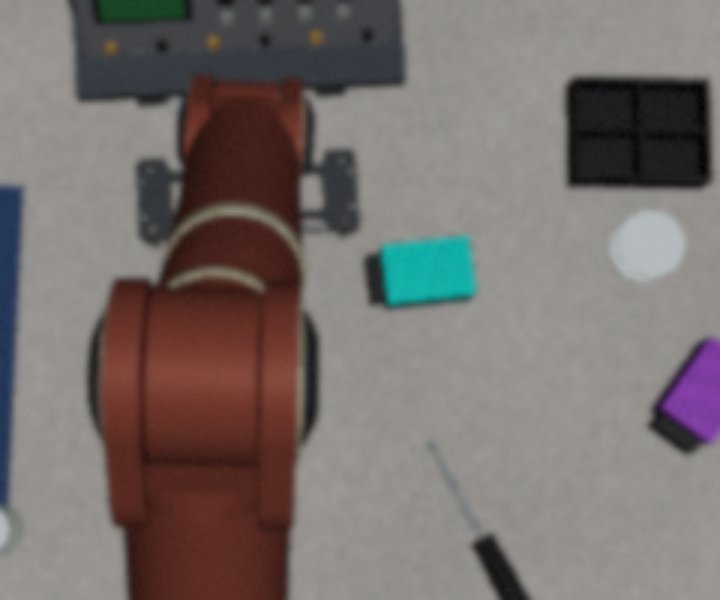

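View pics/s7.png

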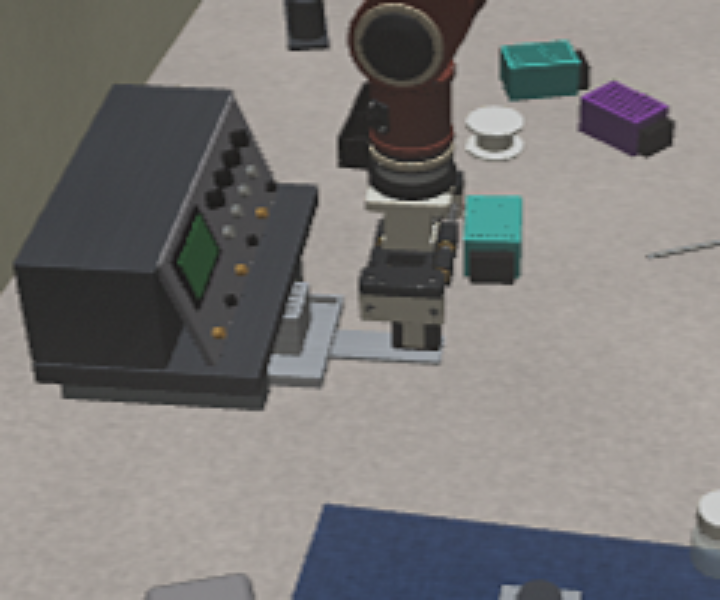

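```bash
python3 - <<'E'
from push import *
s=132
while s<192:
    s+=1
    servo_line(p0+d*s+[0,0,.9],q,v=14)
    f=rd(s)
    if f<-4.0: print("STOP");break
    if current_time()>45: break
E
```

```text
133 along 133.31 lat 0.06 z 11.43 F -1.17 0.27 -3.1 24.21
134 along 134.32 lat 0.02 z 11.47 F -0.95 -0.15 -2.61 24.46
135 along 135.23 lat 0.0 z 11.45 F -1.09 0.28 -3.27 24.71
136 along 136.21 lat 0.0 z 11.45 F -0.51 -0.19 -2.91 24.96
137 along 137.19 lat -0.03 z 11.42 F -0.55 -0.8 -2.75 25.21
138 along 138.2 lat 0.02 z 11.43 F -1.42 0.53 -2.52 25.46
139 along 139.17 lat -0.03 z 11.43 F -1.03 -0.44 -2.92 25.71
140 along 140.19 lat 0.03 z 11.42 F -0.72 0.77 -2.5 25.96
141 along 141.17 lat 0.01 z 11.42 F -1.03 -0.3 -2.88 26.21
142 along 142.17 lat 0.01 z 11.41 F -0.4 0.26 -2.45 26.46
143 along 143.16 lat -0.02 z 11.39 F -0.54 0.35 -2.1 26.71
144 along 144.18 lat 0.03 z 11.41 F -0.47 -0.03 -2.23 26.96
145 along 145.16 lat 0.03 z 11.4 F 0.26 -1.11 -1.95 27.21
146 along 146.15 lat 0.0 z 11.4 F -1.33 0.95 -2.55 27.46
147 along 147.18 lat 0.0 z 11.41 F -1.03 0.22 -3.74 27.71
148 along 148.16 lat 0.02 z 11.4 F -1.26 -0.1 -1.92 27.96
149 along 149.15 lat 0.03 z 11.4 F -1.26 0.67 -2.23 28.21
150 along 150.14 lat 0.02 z 11.38 F -1.09 -0.74 -0.86 28.46
151 along 151.16 lat -0.0 z 11.39 F -0.58 -
[... 747 characters left out ...]
17 lat 0.01 z 11.4 F -0.67 0.31 -2.42 31.96
165 along 165.15 lat -0.01 z 11.38 F -1.0 0.46 -1.87 32.21
166 along 166.16 lat 0.0 z 11.39 F 0.67 0.88 -3.21 32.46
167 along 167.18 lat 0.01 z 11.43 F -0.62 1.11 -2.88 32.71
168 along 167.99 lat -0.0 z 11.37 F -2.06 -0.29 -1.89 32.96
169 along 168.91 lat -0.08 z 11.39 F -2.7 -0.57 -1.67 33.21
170 along 170.0 lat -0.04 z 11.37 F -1.77 0.64 -1.43 33.46
171 along 171.05 lat 0.01 z 11.36 F -2.33 -0.47 -2.07 33.71
172 along 172.06 lat 0.02 z 11.35 F -2.54 -0.86 -1.31 33.96
173 along 173.05 lat -0.01 z 11.37 F -1.97 -0.67 -1.7 34.21
174 along 173.74 lat -0.05 z 11.36 F -3.16 0.02 -1.73 34.46
175 along 173.77 lat -0.09 z 11.11 F -4.88 0.1 -1.2 34.71
STOP
```

Contact came at 167.5 mm of travel and the solid end at 173.7 mm, so the plunger moved about 6.2 mm. The push was about 5 N. I'll release, back out and check.

```bash
python3 - <<'E'
from push import *
servo_line(p0+d*174.3+[0,0,.3],q,v=12); rd("ease"); 
set_gripper(50); wait(.2); rd("open"); print(current_finger_gap())
p=p0+d*174
servo_line(p+[0,0,65],q,v=100); rd("up")
servo_line(p-d*90+[0,0,120],q,v=150)
goto([420,-250,250],down(-85.8))
c=capture("top"); s=capture("side"); pickle.dump((c,s),open("pics/end.pkl","wb"))
cv2.imwrite("pics/t8.png",cv2.resize(c["color"][130:330,220:460,::-1],None,fx=3,fy=3))
cv2.imwrite("pics/s8.png",cv2.resize(s["color"][150:350,160:400,::-1],None,fx=3,fy=3))
W=cloud(c); f=box(W,560,680,-80,20,40,55); print("fin top cam",f.sum(),rect(W,f))
print(current_time())
E
```

```text
ease along 173.75 lat -0.05 z 10.69 F -4.4 0.05 -0.56 34.96
open along 174.32 lat -0.01 z 10.78 F 0.03 -0.63 0.27 35.95
49.923183505248254
up along 173.45 lat 0.11 z 75.02 F -0.7 0.93 0.05 36.75
fin top cam 72 ((636.6, -24.2), (44.4, 11.0), 1.28)
38.8
```

View pics/t8.png

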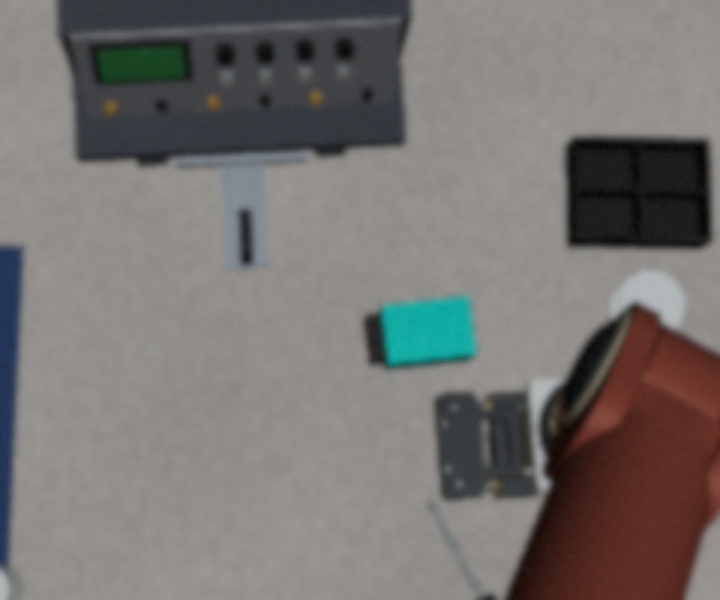

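View pics/s8.png

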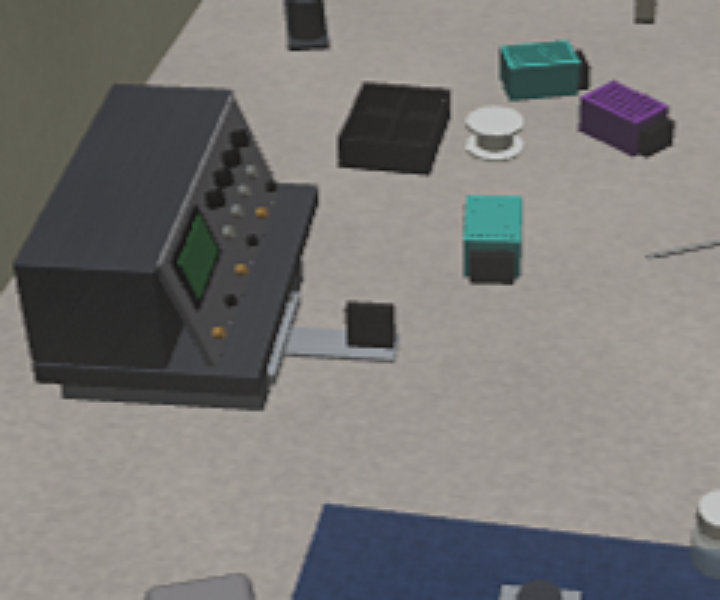

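```bash
python3 - <<'E'
from h import *; from rig import *
c,_=pickle.load(open("pics/end.pkl","rb"));W=cloud(c)
P=W[box(W,690,716,-95,55,7,16)]; print(len(P),P[:,:2].min(0),P[:,:2].max(0)); k=np.polyfit(P[:,1],P[:,0],1); print(np.degrees(np.arctan(-k[0])))
finish_job(); print(current_time())
E
```

```text
64 [690.14063935 -68.58780304] [715.42102233  48.55370803]
-1.4675107481321286
the job is handed in; nothing more can be done
the job is handed in; nothing more can be done
```

The finned unit is flat in the tray, the tray is pushed fully home under the tester, and I let go and handed the job in. The clock stood at 38.8 s after the last pictures, and `finish_job` gave no verdict.

- **Unit in tray:** the trained networks' unit hits mixed in look-alikes, so I picked the grey unit from the pictures and depth. I set it down near the tray's middle. A top view taken afterwards showed its top 49 mm up, as expected for a unit on the tray floor, and the tray unmoved.
- **Aligning:** I gripped the fin, turned the tray about 6° to match the bay, and measured it about 0.8 mm off the centre line with its front between the feet.
- **Going in:** it stalled once at about 5.6 N, before the stop, because the gripper was bearing down on the fin. Raising the fingers 1 mm freed it.
- **Stop:** the push force rose at 167.5 mm of travel and the tray stopped solid at 173.7 mm, so the plunger moved about 6 mm. The highest push was 4.9 N.
- **After letting go:** the fin was within about 1 mm of its pushed-home position and the robot was clear. The tray's rear rim looked parallel to the tester's front edge, and nothing else on the bench looked moved in the final pictures.

**Checks that disagreed:**
- The cameras' y readings differed by several mm, and the top camera read about 3.5 mm off the robot in y. I used the top camera with that offset.
- The final yaw fits were poor: 1.3° from the fin alone and -1.5° from a depth fit of the rear rim. I expected 4.2°, and I relied on the picture instead.

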